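# Hold a test coil flush on the tilted stage

## Robot

A 6-joint arm with a two-finger parallel gripper is mounted at the origin on the work surface. World frame = base frame: x ahead of the robot, y to its left, z up, the work surface at z = 0. Lengths are in m, angles in degrees, forces in N, time in s.
With the tool pointing down it reaches from about 0.35 to 0.775 m from the base axis. Payload 7.3 kg.
Tool frame: the origin (TCP) lies at the very end of the fingers, on their centre line; the grasp point (between the pads) lies 19 mm behind it (bot.grip_depth is the x of the grasp point in the tool frame, in m); x points along the fingers, y is the direction in which the jaws open and shut, and the axes are right-handed (so a half turn about x gives the same grasp; the last joint's range is limited). The gripper opens to 92 mm and grips with 3 to 60 N. Pads are 19 mm wide; open, the fingers measure 130 mm over their backs; the gripper's body (75 mm by 190 mm) begins 47 mm behind the grasp point.
Start: joints at [-8.365, 19.595, 87.324, -0, 73.075, -8.365], TCP at [0.525, 0, 0.227] pointing down, gripper open.
Joint ranges: [-145.02, 145.02], [-44.19, 115.74], [2.07, 154.8], [-57.11, 237.11], [16.16, 152.29], [-177.93, 177.93]. Speed limits (degrees/s): [147.25, 147.25, 180, 180, 180, 180].

## Interface

Orientations are given as a 3x3 rotation matrix whose columns are the frame's x, y, z axes.
In Python, from bench import telemetry, read_camera, camera_params, finish_job, spotter, bot gives the robot as it stands.
- The arm moves only by the shell command python3 -m pendant 'ROWS' [FORCE]. ROWS is JSON, a list of rows, each a list of 7 numbers: the closure, from 0 (fully open) to 1 (shut), then the shift along the world's x, y, z in mm, then the turn, a rotation vector about the world's x, y, z in rad. In form: [[gripper, tx, ty, tz, rx, ry, rz], ...]. A call has 1 to 8 rows; each row shifts and turns the commanded pose from where the row before left it; what a row does not reach is not made up. A row lasts 1/10 s, in which the tool goes at most 50 mm and 8.59 degrees, less where a joint would pass 70% of its speed; a pose out of reach is approached as far as the arm can. A call is refused whole if a number of a shift passes 50 or a number of a turn 0.15, either way. A call with a gripper value outside its range is refused whole. The fingers move at their own pace and stop on an object; FORCE is the grip in N (left out, the last holds). Time passes only in rows, so rows that do not move let the fingers close. It gives the time, the measured TCP pose, the force and the opening at its end, in the units of the state.
- telemetry.get_obs(): the state, without advancing time (a new reading comes with each control period).
- read_camera(name): name is "scene" or "side" or "wrist"; returns (picture, depth): 384x512x3 uint8, red, green, blue; 384x512 float32, m along the optical axis (not along the pixel's ray), 0 where there is no reading.
- camera_params(name): a dict with "mtx" (3x3 intrinsics, pixels), "rvec" (rotation vector, rad) and "tvec" (3), from world to camera coordinates, as OpenCV has them. Camera axes: x right, y down, z forward; pixel columns grow to the right and rows downward; lengths in m; the calibration is good to about 2 mm. A picture is of the moment at which its call begins: read the wrist's pose just before it. camera_params takes no time and is no camera call; for the wrist camera it gives the pose at the moment of the call.
- finish_job(): hands the job in, once; it reports no verdict.
Trained networks look in the newest picture that a camera, given by its name, has taken for a name from the list of things; names that differ only in an ending like _2 or _b are one class to them, and where a whole thing is asked for, a point or a joint stands for the part that bears it (a point fixed in the world has none). Each returns a list of dicts, best first, with "p" (0 to 1); they miss things now and then, are a little off and sometimes report something else, mostly with a low value. They report only what shows in the picture. A call takes as long as a camera call. They do not tell look-alikes from the thing itself.
- spotter.find_in(camera, query): "location" ([x, y, z] in m, in the coordinates of the camera as it stood for that picture, good to about 4 mm: the middle of the surface that is visible of it).
- spotter.outline_of(camera, query): "region" (384x512 bool, what is visible of it).
The state is a dict: "time_s": time; "q": joint angles; "qvel": joint speeds; "joint_efforts": joint torques, N m; "position": TCP position; "eef_rot": TCP orientation; "wrist_force": force on the tool from outside, world axes, zero at the start; "torque": the same for the moment, N m; "gripper_width": opening from 0.0 (shut) to 1.0 (fully open).
Only numpy, scipy, OpenCV 4.12 (cv2) and the standard library are available. Lean on these libraries where they do the work, as an engineer would, in place of code of your own. Each camera call takes 0.05 s, during which the arm holds its last target.

## Task

Take the square-necked copper coil straight up off its upright spindle, tilt it to match the sloped plate of the tilting stage, and press its round bottom flange flush against the middle of the plate with about 10 N. Finish while still gripping the coil and pressing it there: do not let go. Do not shift the plate's tilt or press hard, and leave everything else where it is.

Things in the scene. Friction and masses are not known exactly. Their poses are not given: they have to be found in the camera images.
- coil: the copper-wound coil, about 0.2 kg: round black bottom flange 60 mm across and 5 mm thick, copper winding 47 mm across up to 29 mm, round upper flange 54 mm across from 29 to 32 mm, then a square black neck 26 x 26 mm from 32 to 64 mm (the place to grip); a 16 mm bore runs right through. Origin: centre of the flat underside of the bottom flange; z runs along the bore from the bottom flange to the neck; x and y are normal to the flats of the neck
- spindle: fixed base plate 84 x 84 x 15 mm with an upright steel pin 11 mm across whose tip is 91 mm above the table; the coil starts on it, underside on the base plate's top, the pin tip standing 12 mm out of the neck. Origin: centre of the base's underside on the table, z up
- stage: fixed cradle of the tilting stage: grey foot 130 x 124 x 12 mm with two upright aluminium cheeks 60 mm wide, 104 mm high, 104 mm apart centre to centre in y, that carry the sloped plate between them. Origin: centre of the foot's underside on the table, z up; -x is the side to which the plate slopes down
- face: the sloped square aluminium plate, 84 x 84 x 10 mm, on a very stiff hinge that stays put under a moderate push. Origin: on the hinge axis, 100 mm above the table, 10 mm below the middle of the plate's upper face; z is the outward normal of that face, y lies along the level hinge axis, and the face looks up and to the stage's -x side, 0.14 to 0.42 rad from level
- spool_post: another fixed post, base plate 84 x 84 x 15 mm, pin tip 75 mm above the table, carrying a wire spool. Origin: centre of the base's underside; leave it
- spool: steel-wire spool with two round grey flanges (64 mm across, 46 mm tall, no square neck) sitting on the other, shorter post; leave it. Origin: centre of its underside
- drive: opened disk drive, 102 x 150 x 26 mm, lying nearest the robot; leave it. Origin: centre of its underside
- ferrite: small dark ring core, 32 mm across, 12 mm high; leave it. Origin: centre of its underside
- driver: screwdriver lying on the table; leave it. Origin: on its axis line
- meter: hand multimeter, 150 x 75 x 42 mm, lying flat; leave it. Origin: centre of its underside
- tray: open black parts tray with four compartments, 120 x 160 x 35 mm; leave it. Origin: centre of its underside
- face_edge (a point): middle of the sloped plate's uppermost (+x) edge, on its upper face: 42 mm from the face's middle; same axes as the plate
Not all that is in view belongs to the job. Leave any blue or green look-alike of the spindle alone.

How it is judged (in metres and radians):
On the way:
1. the coil is off the spindle: gripped, still about upright, its underside above the pin tip (z of coil in the frame of spindle above 0.091 m and angle between coil's own z axis and vertical below 0.35 rad and contact force between the fingers and coil above 1 N and contact force between coil and spindle below 0.01 N), for 0.1 s.
At the end, for the whole second after the job is handed in: the coil is still gripped and at rest, its underside parallel to the plate's face within 0.05 rad and touching it (gap under 2.5 mm), centred within 10 mm in the plate's x and y, pressed on it with 5 to 20 N; the plate's tilt unshifted (angle between the z axis of coil and the z axis of face, either way round below 0.05 rad and z of coil in the frame of face between 0.0075 and 0.0125 m and x of coil in the frame of face between -0.01 and 0.01 m and y of coil in the frame of face between -0.01 and 0.01 m and contact force between coil and face between 5 and 20 N and contact force between the fingers and coil above 2 N and linear speed of coil below 0.02 m/s and height (world z) of coil above 0.09 m and contact force between coil and spindle below 0.01 N and distance of face_edge from where it was at the start of the episode below 0.0025 m); the arm keeps its last pose, push and grip.
It fails at once if the coil is pressed hard on the plate (over 35 N) (contact force between coil and face above 35 N).
It fails at once if the plate's tilt is shifted by more than about 3 degrees (distance of face_edge from where it was at the start of the episode above 0.0025 m).
It fails at once if a bystander (spool, drive, ring core, screwdriver, meter or tray) is shifted by more than 20 mm (distance of any of spool, drive, ferrite, driver, meter, tray from where it was at the start of the episode above 0.02 m).
It also fails if it takes over 48 s, if anything falls off the work surface, if the arm or the gripper's body presses on something with over 40 N, if the wrist force passes 120 N, or if a joint passes its speed limit or range.

## Working session

There is one attempt and no reset: what is moved stays moved. The work goes in short steps, Python scripts to look and compute and a shell command to move; the robot and the scene stay as the last step left them, time stands still between calls to the robot, and variables do not carry over. Pictures are saved under pics/ and viewed, and the job is handed in when it is done.

```bash
mkdir -p pics; ls; cat > h.py <<'E'
import numpy as np, cv2
from bench import telemetry, read_camera, camera_params, finish_job, spotter, bot
def cam(n):
    p=camera_params(n); R=cv2.Rodrigues(np.array(p['rvec'],float))[0]
    return np.array(p['mtx'],float),R,np.array(p['tvec'],float).ravel()
def c2w(n,pts,c=None):
    K,R,t=c or cam(n); return (np.atleast_2d(pts)-t)@R
def cloud(depth,c):
    K,R,t=c; v,u=np.mgrid[:depth.shape[0],:depth.shape[1]]
    P=np.stack([(u-K[0,2])/K[0,0]*depth,(v-K[1,2])/K[1,1]*depth,depth],-1)
    return (P-t)@R
def save(n,im): cv2.imwrite('pics/'+n,cv2.cvtColor(im,cv2.COLOR_RGB2BGR))
E
python3 - <<'E'
from h import *
for n in ['scene','side']:
    im,d=read_camera(n); save(n+'0.png',im); np.savez(n+'0.npz',im=im,d=d)
    for q in ['coil','spindle','stage','face','spool','spool_post']:
        for r in spotter.find_in(n,q)[:3]: print(n,q,round(r['p'],2),c2w(n,r['location'])[0].round(3))
print(telemetry.get_obs()['time_s'])
E
```

```text
pics
scene coil 0.85 [0.477 0.196 0.044]
scene spindle 0.92 [0.487 0.198 0.013]
scene spindle 0.84 [0.35  0.318 0.012]
scene spindle 0.72 [0.611 0.215 0.013]
scene stage 0.77 [ 0.533 -0.209  0.035]
scene stage 0.64 [ 0.525 -0.215  0.108]
scene face 0.76 [ 0.522 -0.211  0.108]
scene spool 0.83 [0.618 0.032 0.058]
scene spool_post 0.68 [0.631 0.043 0.01 ]
side coil 0.65 [0.461 0.176 0.05 ]
side spindle 0.9 [0.347 0.306 0.017]
side spindle 0.84 [0.462 0.163 0.014]
side spindle 0.79 [0.604 0.203 0.015]
side stage 0.93 [ 0.515 -0.255  0.066]
side face 0.57 [ 0.52  -0.227  0.111]
side spool 0.64 [0.604 0.014 0.051]
side spool_post 0.72 [0.607 0.001 0.013]
0.7
```

View pics/scene0.png

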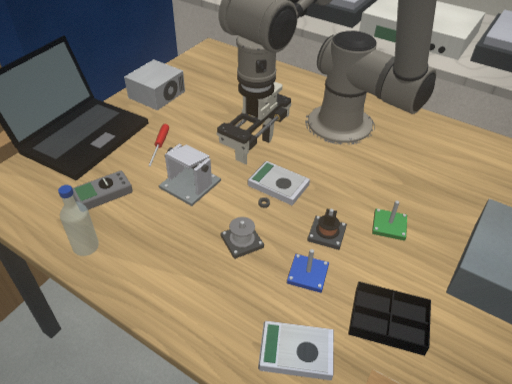

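View pics/side0.png

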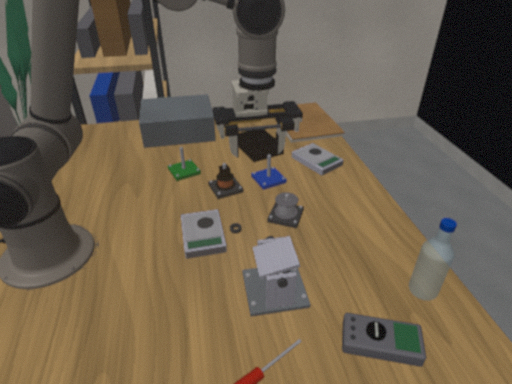

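The scene view shows three spindle-like posts: a black base with the copper coil at (328,228), a bare blue one at (309,270) and a bare green one at (391,222). The black one carries the copper coil, so it is the target. The sloped plate is at about (188,165). Next I'll enlarge a crop to confirm and measure from the point clouds.

```bash
python3 - <<'E'
from h import *
a=np.load('scene0.npz')['im'];b=np.load('side0.npz')['im']
f=lambda im,x,y,w,h: cv2.resize(im[y:y+h,x:x+w],(400,300),interpolation=cv2.INTER_CUBIC)
save('crop0.png',np.vstack([np.hstack([f(a,295,195,72,54),f(b,190,150,72,54)]),np.hstack([f(a,148,136,88,66),f(b,230,225,100,75)])]))
import numpy as np
for n in ['scene','side']:
    z=np.load(n+'0.npz');c=cam(n);P=cloud(z['d'],c);ok=z['d']>0
    s=ok&(np.abs(P[...,0]-.47)<.08)&(np.abs(P[...,1]-.185)<.07)
    Q=P[s];h,e=np.histogram(Q[:,2],np.arange(-.01,.11,.005));print(n,dict(zip(e.round(3).tolist(),h.tolist())))
    for lo,hi in [(.009,.02),(.045,.055),(.055,.075),(.074,.084),(.084,.1)]:
        q=Q[(Q[:,2]>lo)&(Q[:,2]<hi)]
        if len(q): print(lo,hi,len(q),q.min(0).round(3),q.max(0).round(3),q.mean(0).round(4))
    s=ok&(np.abs(P[...,0]-.525)<.09)&(np.abs(P[...,1]+.215)<.09)
    Q=P[s]; h,e=np.histogram(Q[:,2],np.arange(-.01,.14,.01));print(n,dict(zip(e.round(3).tolist(),h.tolist())))
E
```

```text
scene {-0.01: 7, -0.005: 938, 0.0: 588, 0.005: 49, 0.01: 254, 0.015: 245, 0.02: 49, 0.025: 19, 0.03: 22, 0.035: 24, 0.04: 36, 0.045: 122, 0.05: 20, 0.055: 14, 0.06: 19, 0.065: 22, 0.07: 18, 0.075: 52, 0.08: 15, 0.085: 11, 0.09: 5, 0.095: 0, 0.1: 0}
0.009 0.02 511 [0.412 0.141 0.009] [0.516 0.24  0.02 ] [0.4784 0.1953 0.015 ]
0.045 0.055 142 [0.444 0.166 0.045] [0.492 0.217 0.054] [0.4714 0.1932 0.0475]
0.055 0.075 73 [0.454 0.181 0.055] [0.481 0.206 0.075] [0.4735 0.1936 0.0657]
0.074 0.084 74 [0.449 0.177 0.074] [0.483 0.205 0.084] [0.4682 0.1917 0.0785]
0.084 0.1 17 [0.459 0.186 0.085] [0.47  0.196 0.092] [0.4661 0.1906 0.089 ]
scene {-0.01: 750, 0.0: 684, 0.01: 713, 0.02: 90, 0.03: 90, 0.04: 80, 0.05: 77, 0.06: 71, 0.07: 65, 0.08: 51, 0.09: 115, 0.1: 382, 0.11: 286, 0.12: 8, 0.13: 0}
side {-0.01: 0, -0.005: 454, 0.0: 425, 0.005: 50, 0.01: 148, 0.015: 143, 0.02: 36, 0.025: 21, 0.03: 20, 0.035: 22, 0.04: 11, 0.045: 75, 0.05: 19, 0.055: 16, 0.06: 20, 0.065: 16, 0.07: 15, 0.075: 36, 0.08: 9, 0.085: 8, 0.09: 5, 0.095: 0, 0.1: 0}
0.009 0.02 304 [0.416 0.137 0.009] [0.514 0.224 0.02 ] [0.4629 0.1728 0.0149]
0.045 0.055 94 [0.44  0.161 0.045] [0.492 0.207 0.054] [0.4641 0.1792 0.0479]
0.055 0.075 67 [0.451 0.171 0.055] [0.482 0.2   0.074] [0.4652 0.1806 0.065 ]
0.074 0.084 50 [0.451 0.171 0.074] [0.48  0.204 0.084] [0.4654 0.1853 0.0782]
0.084 0.1 13 [0.461 0.184 0.085] [0.47  0.194 0.092] [0.4652 0.188  0.089 ]
side {-0.01: 1153, 0.0: 1090, 0.01: 1230, 0.02: 84, 0.03: 92, 0.04: 88, 0.05: 97, 0.06: 93, 0.07: 81, 0.08: 83, 0.09: 212, 0.1: 916, 0.11: 591, 0.12: 13, 0.13: 0}
```

View pics/crop0.png

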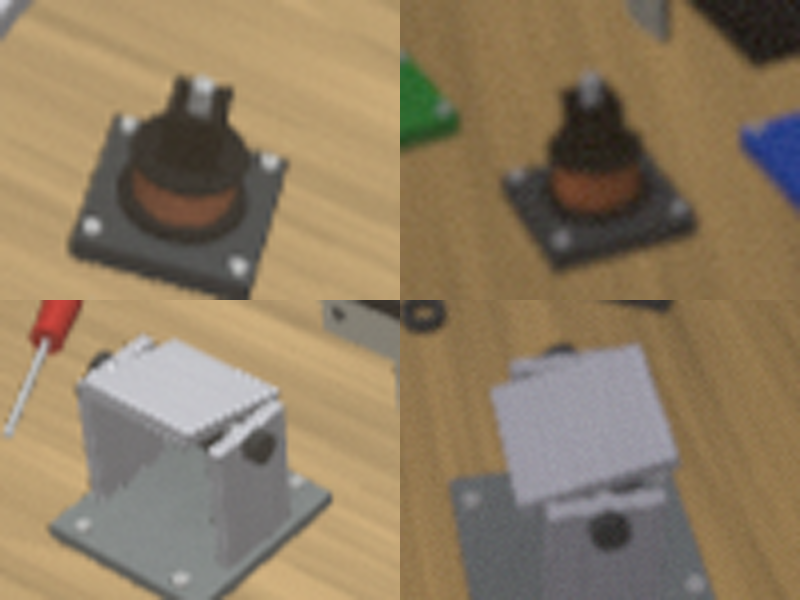

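```bash
python3 - <<'E'
from h import *
rng=np.random.default_rng(0)
for n in ['scene','side']:
    z=np.load(n+'0.npz');c=cam(n);P=cloud(z['d'],c);ok=z['d']>0
    s=ok&(np.abs(P[...,0]-.525)<.09)&(np.abs(P[...,1]+.215)<.09)&(P[...,2]>.085)
    Q=P[s];best=None
    for _ in range(500):
        p=Q[rng.choice(len(Q),3,False)];v=np.cross(p[1]-p[0],p[2]-p[0])
        if np.linalg.norm(v)<1e-6: continue
        v/=np.linalg.norm(v);i=np.abs((Q-p[0])@v)<.002
        if best is None or i.sum()>best.sum():best=i
    q=Q[best];m=q.mean(0);v=np.linalg.svd(q-m)[2][2];v*=np.sign(v[2])
    q=Q[np.abs((Q-m)@v)<.003]
    print(n,len(q),'n',v.round(3),'tilt',np.arccos(v[2]).round(3),'downhill az',np.degrees(np.arctan2(v[1],v[0])).round(1))
    e1=np.cross([0,0,1.],v);e1/=np.linalg.norm(e1);e2=np.cross(v,e1)
    uv=np.c_[(q-m)@e1,(q-m)@e2]
    r=cv2.minAreaRect((uv*1000).astype(np.float32));print(r, (m+e1*r[0][0]/1000+e2*r[0][1]/1000).round(4), 'level axis',e1.round(3))
    s=ok&(np.abs(P[...,0]-.466)<.025)&(np.abs(P[...,1]-.189)<.025)&(P[...,2]>.074)&(P[...,2]<.083)
    r=cv2.minAreaRect((P[s][:,:2]*1000).astype(np.float32));print('neck',r)
E
python3 -m pendant '[[0,-25,40,0,0,0,0],[0,-25,40,5,0,0,0],[0,-15,40,8,0,0,0],[0,0,30,0,0,0,0],[0,0,0,0,0,0,0]]'
```

```text
scene 521 n [-0.243  0.018  0.97 ] tilt 0.246 downhill az 175.9
((0.23708343505859375, -1.1229324340820312), (114.54163360595703, 87.54908752441406), 4.447432041168213) [ 0.518  -0.2182  0.1092] level axis [-0.072 -0.997  0.   ]
neck ((466.69775390625, 190.94020080566406), (29.59493064880371, 25.79290199279785), 15.394390106201172)
side 1305 n [-0.244  0.007  0.97 ] tilt 0.246 downhill az 178.4
((-2.8867454528808594, 0.42812347412109375), (83.80123138427734, 114.14985656738281), 89.81538391113281) [ 0.5181 -0.2208  0.1094] level axis [-0.028 -1.     0.   ]
neck ((466.56329345703125, 188.1199493408203), (27.771093368530273, 28.824779510498047), 15.151604652404785)
time_s: 1.2
position: [0.4595, 0.153, 0.2403]
eef_rot: [[0.001, 1.0, 0.004], [0.001, 0.004, -1.0], [-1.0, 0.001, -0.001]]
wrist_force: [0.9, -0.3, -0.1]
gripper_width: 1.002
```

```bash
python3 - <<'E'
from h import *
im,d=read_camera('wrist');c=cam('wrist');save('w1.png',im);P=cloud(d,c)
print(telemetry.get_obs()['position'],'camctr',(-c[1].T@c[2]).round(3),'axis',c[1][2].round(3))
for q in ['coil','spindle']:
    for r in spotter.find_in('wrist',q)[:3]: print(q,round(r['p'],2),c2w('wrist',r['location'],c)[0].round(3))
b=(d>0)&(np.abs(P[...,0]-.466)<.03)&(np.abs(P[...,1]-.189)<.03)
for lo,hi in [(.074,.083),(.084,.1),(.044,.050)]:
    s=b&(P[...,2]>lo)&(P[...,2]<hi);q=P[s]
    print(lo,len(q),q.mean(0).round(4),cv2.minAreaRect((q[:,:2]*1000).astype(np.float32)))
s=(d>0)&(np.abs(P[...,0]-.466)<.08)&(np.abs(P[...,1]-.189)<.08)&(P[...,2]>.009)&(P[...,2]<.1);q=P[s];print('base',cv2.minAreaRect((q[:,:2]*1000).astype(np.float32)))
E
```

```text
[0.45975558 0.15132664 0.23993603] camctr [0.46  0.229 0.397] axis [ 0.002 -0.288 -0.958]
coil 0.79 [0.464 0.196 0.043]
spindle 0.92 [0.6   0.211 0.017]
spindle 0.79 [0.349 0.288 0.015]
spindle 0.69 [0.469 0.197 0.013]
0.074 517 [0.4657 0.1886 0.0779] ((465.7236328125, 188.2244110107422), (26.059951782226562, 26.18627166748047), 15.677563667297363)
0.084 114 [0.4657 0.1887 0.0895] ((465.7774353027344, 188.537109375), (10.113758087158203, 10.020367622375488), 89.88274383544922)
0.044 1302 [0.4656 0.1909 0.0461] ((465.60205078125, 188.37301635742188), (52.81837844848633, 52.318111419677734), 0.4008350670337677)
base ((465.80975341796875, 188.0342559814453), (83.97940826416016, 84.18353271484375), 13.970697402954102)
```

View pics/w1.png

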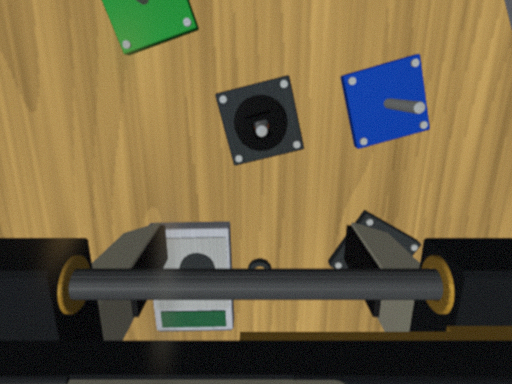

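The wrist view shows the target coil on the black base at (262,120). Blue is at (390,100), green at (150,10), and the spool, drive and ring are below. The measured sizes agree: neck 26 mm, base 84 mm, centre (0.4657, 0.1883), neck yaw 15.7°. I'll approach above it.

```bash
python3 -m pendant '[[0,3,20,-20,0,0,0.135],[0,2.7,18.3,-30,0,0,0.135],[0,0,0,-40,0,0,0],[0,0,0,0,0,0,0],[0,0,0,0,0,0,0]]' 25
python3 - <<'E'
from h import *
im,d=read_camera('wrist');save('w2.png',im)
E
```

```text
time_s: 1.85
position: [0.466, 0.1873, 0.15]
eef_rot: [[-0.001, 0.964, 0.265], [-0.0, 0.265, -0.964], [-1.0, -0.001, 0.0]]
wrist_force: [1.6, 1.2, 0.8]
gripper_width: 0.999
```

View pics/w2.png

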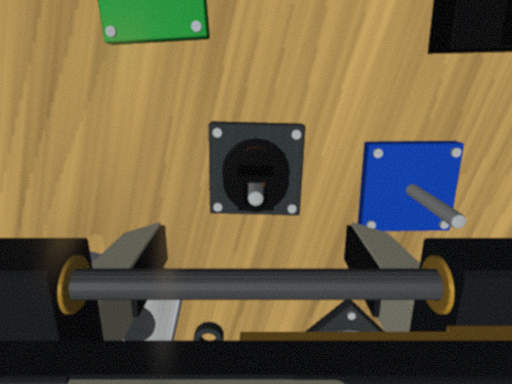

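The coil is centred between the fingers (column 256) and the jaws are aligned with the neck flats. Descending and gripping.

```bash
python3 -m pendant '[[0,0,0,-35,0,0,0],[0,0,0,-35,0,0,0],[0,0,0,-20,0,0,0],[0,0,0,-8.5,0,0,0],[0,0,0,0,0,0,0]]' 25
python3 - <<'E'
from h import *
im,d=read_camera('wrist');save('w3.png',im)
im,d=read_camera('side');save('s3.png',cv2.resize(im[90:230,150:340],(760,560)))
E
```

```text
time_s: 2.4
position: [0.4665, 0.1881, 0.052]
eef_rot: [[0.001, 0.964, 0.266], [0.0, 0.266, -0.964], [-1.0, 0.001, 0.0]]
wrist_force: [0.4, 0.4, -0.1]
gripper_width: 1.001
```

View pics/w3.png

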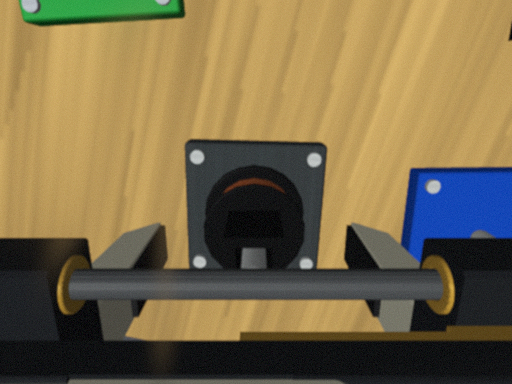

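View pics/s3.png

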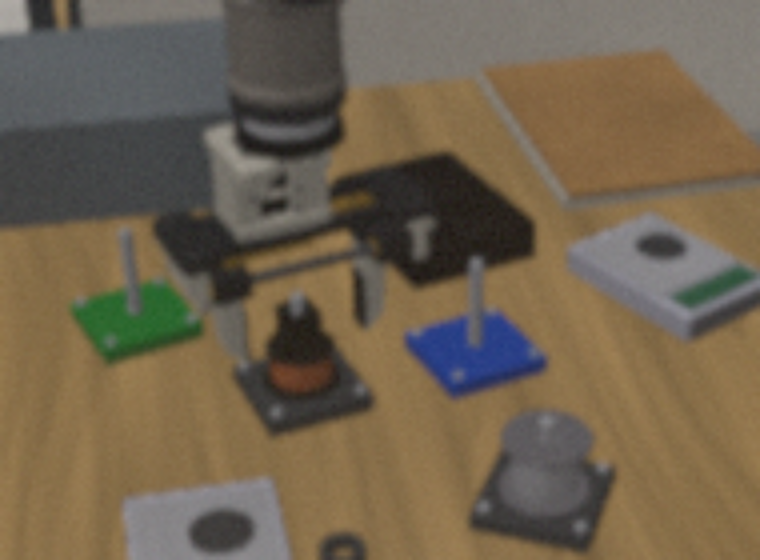

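The fingers straddle the neck clear of everything. Closing.

```bash
python3 -m pendant '[[1,0,0,0,0,0,0],[1,0,0,0,0,0,0],[1,0,0,0,0,0,0],[1,0,0,0,0,0,0],[1,0,0,0,0,0,0],[1,0,0,0,0,0,0],[1,0,0,0,0,0,0]]' 30
python3 -m pendant '[[1,0,0,0,0,0,0],[1,0,0,0,0,0,0],[1,0,0,3,0,0,0],[1,0,0,5,0,0,0]]'
```

```text
time_s: 3.2
position: [0.4657, 0.1883, 0.0512]
eef_rot: [[-0.0, 0.964, 0.267], [-0.0, 0.267, -0.964], [-1.0, -0.0, 0.0]]
wrist_force: [-0.9, -0.4, -0.8]
gripper_width: 0.442
time_s: 3.6
position: [0.4653, 0.1882, 0.0591]
eef_rot: [[-0.001, 0.964, 0.267], [-0.0, 0.267, -0.964], [-1.0, -0.001, -0.0]]
wrist_force: [-0.3, -0.1, -1.8]
gripper_width: 0.281
```

Gripped: the opening is 25.9 mm (neck 26 mm) and the wrist force shows about 2 N of weight. Lifting straight up.

```bash
python3 -m pendant '[[1,0,0,20,0,0,0],[1,0,0,25,0,0,0],[1,0,0,30,0,0,0],[1,0,0,35,0,0,0],[1,0,0,20,0,0,0],[1,0,0,0,0,0,0],[1,0,0,0,0,0,0],[1,0,0,0,0,0,0]]'
python3 - <<'E'
from h import *
for n in ['scene','side']:
    im,d=read_camera(n);np.savez(n+'4.npz',im=im,d=d)
    if n=='side': save('s4.png',cv2.resize(im[40:230,150:380],(736,608))[:600])
T=telemetry.get_obs();print(T['position'],T['wrist_force'])
p=np.array(T['position'])
for n in ['scene','side']:
    z=np.load(n+'4.npz');P=cloud(z['d'],cam(n));s=(z['d']>0)&(np.linalg.norm(P[...,:2]-p[:2],axis=-1)<.034)&(P[...,2]>.1)&(P[...,2]<.18)
    q=P[s];h,e=np.histogram(q[:,2],np.arange(.1,.185,.005));print(dict(zip(e.round(3).tolist(),h.tolist())))
E
```

```text
time_s: 4.4
position: [0.4647, 0.1881, 0.1877]
eef_rot: [[-0.003, 0.964, 0.267], [-0.001, 0.267, -0.964], [-1.0, -0.003, -0.0]]
wrist_force: [1.1, 0.9, -1.8]
gripper_width: 0.281
[0.46495145 0.18810298 0.1877861 ] [-0.34218033  0.58380108 -2.7543522 ]
{0.1: 0, 0.105: 0, 0.11: 0, 0.115: 0, 0.12: 0, 0.125: 0, 0.13: 0, 0.135: 0, 0.14: 0, 0.145: 0, 0.15: 46, 0.155: 95, 0.16: 34, 0.165: 29, 0.17: 32, 0.175: 14}
{0.1: 0, 0.105: 0, 0.11: 0, 0.115: 0, 0.12: 0, 0.125: 0, 0.13: 0, 0.135: 0, 0.14: 0, 0.145: 0, 0.15: 17, 0.155: 68, 0.16: 28, 0.165: 24, 0.17: 28, 0.175: 22}
```

View pics/s4.png

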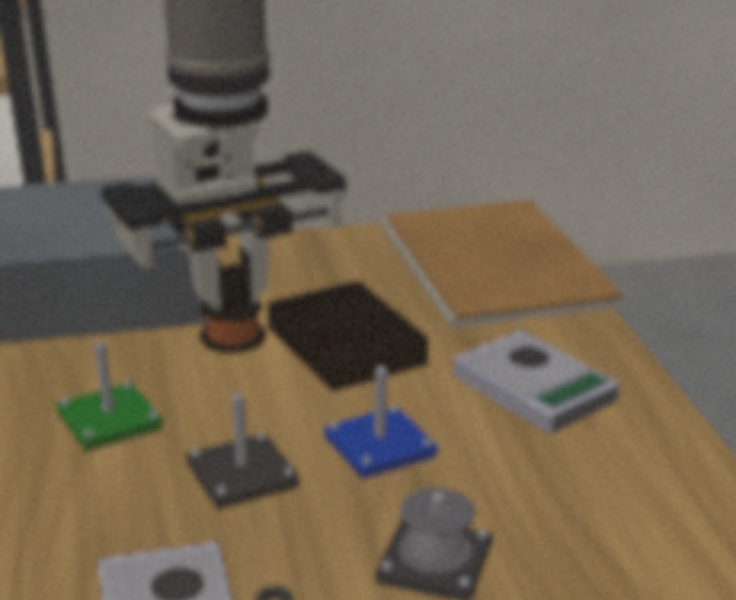

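The coil is off the pin, with its underside at about 0.15 m and the bare black spindle below it. Carrying it over the stage, turning the yaw to match and looking with the wrist camera.

```bash
python3 -m pendant '[[1,5,-20,10,0,0,0],[1,5,-40,10,0,0,-0.1],[1,5,-40,10,0,0,-0.1],[1,5,-40,10,0,0,-0.1],[1,5,-40,0,0,0,-0.02],[1,5,-40,0,0,0,0],[1,5,-40,0,0,0,0],[1,5,-40,0,0,0,0]]'
python3 -m pendant '[[1,5,-40,0,0,0,0],[1,5,-40,0,0,0,0],[1,3,-40,0,0,0,0],[1,0,-40,0,0,0,0],[1,0,-20,0,0,0,0],[1,0,0,0,0,0,0],[1,0,0,0,0,0,0]]'
cat > face.py <<'E'
from h import *
import sys
rng=np.random.default_rng(0)
T=telemetry.get_obs()
im,d=read_camera('wrist');c=cam('wrist');save(sys.argv[1],im);P=cloud(d,c)
print(np.round(T['position'],4),np.round(T['wrist_force'],1))
s=(d>0)&(np.abs(P[...,0]-.525)<.09)&(np.abs(P[...,1]+.215)<.09)&(P[...,2]>.085)&(P[...,2]<.135)
Q=P[s];best=None
for _ in range(800):
    p=Q[rng.choice(len(Q),3,False)];v=np.cross(p[1]-p[0],p[2]-p[0])
    if np.linalg.norm(v)<1e-6: continue
    v/=np.linalg.norm(v);i=np.abs((Q-p[0])@v)<.0015
    if best is None or i.sum()>best.sum():best=i
q=Q[best];m=q.mean(0);v=np.linalg.svd(q-m)[2][2];v*=np.sign(v[2])
e1=np.cross([0,0,1.],v);e1/=np.linalg.norm(e1);e2=np.cross(v,e1)
mask=np.zeros(d.shape,np.uint8);mask[s]=np.abs((Q-m)@v)<.0025
mask=cv2.morphologyEx(mask,cv2.MORPH_OPEN,np.ones((5,5)))
n,l,st,_=cv2.connectedComponentsWithStats(mask);k=1+np.argmax(st[1:,4]);q=P[l==k]
uv=np.c_[(q-m)@e1,(q-m)@e2];r=cv2.minAreaRect((uv*1000).astype(np.float32))
print(len(q),'n',v.round(4),np.arccos(v[2]).round(3),np.degrees(np.arctan2(v[1],v[0])).round(1),r,(m+e1*r[0][0]/1000+e2*r[0][1]/1000).round(4),st[k])
E
python3 face.py w5.png
```

```text
time_s: 5.3
position: [0.5054, -0.1132, 0.2283]
eef_rot: [[-0.001, 0.999, -0.05], [0.001, -0.05, -0.999], [-1.0, -0.001, -0.001]]
wrist_force: [-0.3, -0.1, -1.8]
gripper_width: 0.281
time_s: 6.0
position: [0.5184, -0.291, 0.2283]
eef_rot: [[-0.001, 0.999, -0.051], [0.002, -0.051, -0.999], [-1.0, -0.001, -0.002]]
wrist_force: [0.5, 0.3, -1.9]
gripper_width: 0.277
[ 0.5184 -0.291   0.2283] [ 0.5  0.3 -1.9]
11253 n [-0.2436  0.0091  0.9698] 0.246 177.9 ((1.9776763916015625, -1.0665664672851562), (84.21387481689453, 84.2166748046875), 0.3230220079421997) [ 0.518  -0.2196  0.1094] [  198    34   107   114 11253]
```

View pics/w5.png

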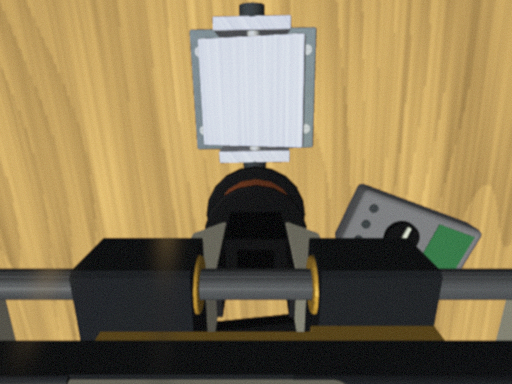

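The wrist view shows the whole plate at about (252,92), measuring 84.2 × 84.2 mm as specified. Its centre is (0.518, -0.2196, 0.1094) and its tilt 0.246 rad, in line with the other cameras. The coil hangs upright in the jaws. Tilting and hovering 40 mm off the plate.

```bash
python3 -m pendant '[[1,-5,20,0,-0.0046,-0.123,0],[1,-5,25,0,-0.0046,-0.123,0],[1,-5,27.5,0,0,0,0],[1,-4,0,-22,0,0,0],[1,0,0,-22,0,0,0],[1,0,0,0,0,0,0],[1,0,0,0,0,0,0]]'
python3 - <<'E'
from h import *
T=telemetry.get_obs();print(np.round(T['position'],4),np.round(T['eef_rot'],4).tolist(),T['wrist_force'])
for n in ['scene','side']:
    im,d=read_camera(n);np.savez(n+'6.npz',im=im,d=d)
    x,y,w,h=(130,90,120,90) if n=='scene' else (200,170,160,120)
    save(n+'6.png',cv2.resize(im[y:y+h,x:x+w],(720,540),interpolation=cv2.INTER_CUBIC))
T=telemetry.get_obs();print(np.round(T['position'],4),np.round(T['wrist_force'],2))
nn=np.array([-.2436,.0091,.9698]);p=np.array(T['position']);c=np.array([.518,-.2196,.1094])
R=np.array(T['eef_rot']);print('ang',np.arccos(-R[:,0]@nn),'gap',(p-R[:,0]*-.036-c)@nn if 0 else ((p+R[:,0]*.036-c)@nn), 'lat',((p+R[:,0]*.036-c)-((p+R[:,0]*.036-c)@nn)*nn))
E
```

```text
time_s: 6.75
position: [0.4999, -0.2182, 0.1857]
eef_rot: [[0.244, 0.969, -0.048], [-0.008, -0.048, -0.999], [-0.97, 0.244, -0.003]]
wrist_force: [-0.3, 0.1, -2.1]
gripper_width: 0.283
[ 0.4999 -0.2182  0.1857] [[0.2435, 0.9687, -0.0483], [-0.0084, -0.0477, -0.9988], [-0.9699, 0.2437, -0.0035]] [-0.30932594  0.08602642 -2.13674928]
[ 0.5005 -0.2191  0.1865] [ 0.42  0.5  -2.58]
ang 0.00824484248259173 gap 0.04308177903902684 lat [ 0.00181838 -0.00025369  0.00046198]
```

View pics/scene6.png

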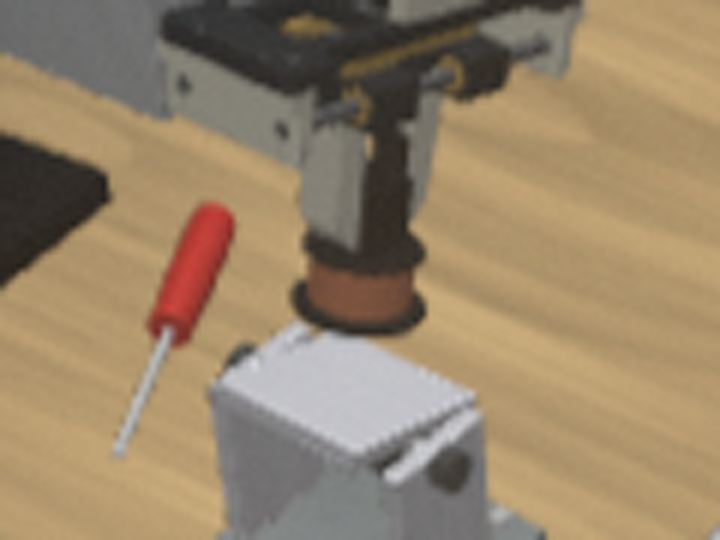

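View pics/side6.png

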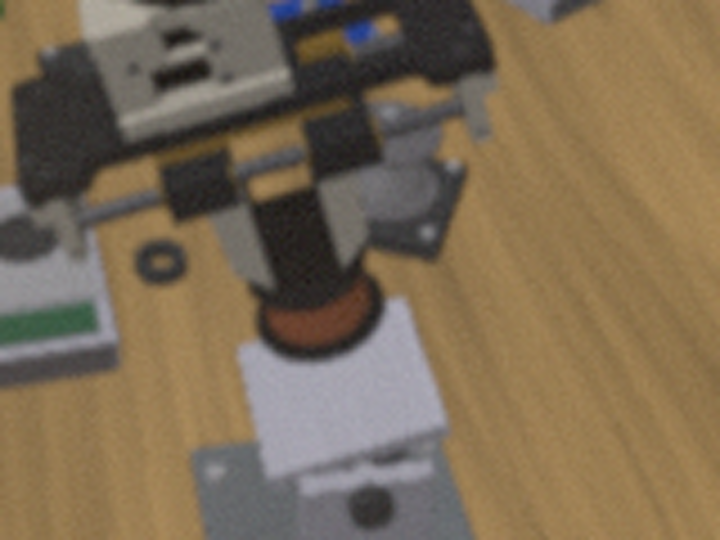

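The coil is tilted parallel to the plate (0.003–0.008 rad by the measured pose), about 42 mm off it and centred within 2 mm. Approaching along the normal.

```bash
python3 -m pendant '[[1,1.5,-0.1,-10,0,0,0],[1,2.5,-0.1,-10,0,0,0],[1,2.2,-0.1,-9,0,0,0],[1,1.2,0,-5,0,0,0],[1,0,0,0,0,0,0],[1,0,0,0,0,0,0],[1,0,0,0,0,0,0]]' 35
cat > st.py <<'E'
from h import *
nn=np.array([-.2436,.0091,.9698]);c=np.array([.518,-.2196,.1094])
T=telemetry.get_obs();p=np.array(T['position']);R=np.array(T['eef_rot']);e=p+R[:,0]*.036-c
ex=np.cross([0,1,0],nn)
print(T['time_s'],'ang %.4f gap %.4f x %.4f y %.4f'%(np.arccos(-R[:,0]@nn),e@nn,e@ex,e[1]),'F',np.round(T['wrist_force'],2),'Fn %.2f'%(np.array(T['wrist_force'])@nn),'w',T['gripper_width'])
E
python3 st.py
```

```text
time_s: 7.55
position: [0.5073, -0.2196, 0.1515]
eef_rot: [[0.244, 0.968, -0.05], [-0.009, -0.049, -0.999], [-0.97, 0.244, -0.003]]
wrist_force: [-0.6, -0.2, -1.6]
gripper_width: 0.282
7.55 ang 0.0080 gap 0.0075 x -0.0001 y -0.0004 F [-0.58 -0.24 -1.55] Fn -1.36 w 0.2815677439423537
```

```bash
python3 -m pendant '[[1,0.5,0,-2,0,0,0],[1,0.5,0,-2,0,0,0],[1,0,0,0,0,0,0],[1,0,0,0,0,0,0]]';python3 st.py; python3 -m pendant '[[1,0.25,0,-1,0,0,0],[1,0,0,0,0,0,0],[1,0,0,0,0,0,0]]';python3 st.py
```

```text
time_s: 7.95
position: [0.5081, -0.2195, 0.1472]
eef_rot: [[0.244, 0.969, -0.05], [-0.009, -0.049, -0.999], [-0.97, 0.244, -0.003]]
wrist_force: [1.2, -0.9, -1.6]
gripper_width: 0.28
7.95 ang 0.0080 gap 0.0031 x -0.0004 y -0.0002 F [ 1.15 -0.92 -1.58] Fn -1.83 w 0.28002942223672805
time_s: 8.25
position: [0.5084, -0.2195, 0.1462]
eef_rot: [[0.244, 0.969, -0.05], [-0.009, -0.049, -0.999], [-0.97, 0.244, -0.003]]
wrist_force: [-0.4, 1.2, -1.9]
gripper_width: 0.279
8.25 ang 0.0080 gap 0.0021 x -0.0004 y -0.0002 F [-0.41  1.17 -1.86] Fn -1.70 w 0.2789738955712191
```

```bash
python3 -m pendant '[[1,0.25,0,-1,0,0,0],[1,0,0,0,0,0,0],[1,0,0,0,0,0,0]]';python3 st.py
```

```text
time_s: 8.55
position: [0.5086, -0.2195, 0.1452]
eef_rot: [[0.244, 0.969, -0.05], [-0.009, -0.049, -0.999], [-0.97, 0.244, -0.003]]
wrist_force: [0.5, -0.8, -2.5]
gripper_width: 0.277
8.55 ang 0.0080 gap 0.0010 x -0.0004 y -0.0002 F [ 0.46 -0.76 -2.52] Fn -2.56 w 0.27695427789056487
```

```bash
python3 -m pendant '[[1,0.12,0,-0.5,0,0,0],[1,0,0,0,0,0,0],[1,0,0,0,0,0,0]]';python3 st.py; python3 -m pendant '[[1,0.12,0,-0.5,0,0,0],[1,0,0,0,0,0,0],[1,0,0,0,0,0,0]]' | grep force;python3 st.py
```

```text
time_s: 8.85
position: [0.5088, -0.2195, 0.1449]
eef_rot: [[0.244, 0.969, -0.05], [-0.009, -0.049, -0.999], [-0.97, 0.244, -0.003]]
wrist_force: [-0.1, 0.0, -1.0]
gripper_width: 0.278
8.85 ang 0.0080 gap 0.0006 x -0.0003 y -0.0003 F [-0.07  0.02 -0.96] Fn -0.92 w 0.27836668701125805
wrist_force: [-4.8, 0.1, 4.6]
9.15 ang 0.0080 gap 0.0006 x -0.0003 y -0.0003 F [-4.79  0.06  4.6 ] Fn 5.63 w 0.28630137776343767
```

```bash
python3 -m pendant '[[1,0.12,0,-0.5,0,0,0],[1,0,0,0,0,0,0],[1,0,0,0,0,0,0]]' | grep force;python3 st.py
```

```text
wrist_force: [-5.9, 1.3, 9.8]
9.45 ang 0.0080 gap 0.0006 x -0.0003 y -0.0003 F [-5.92  1.35  9.83] Fn 10.99 w 0.28133364893988005
```

Contact made at the expected depth. I'll read repeatedly and check flushness in the images.

```bash
for i in 1 2 3 4; do python3 -m pendant '[[1,0,0,0,0,0,0]]' >/dev/null; python3 st.py; done
python3 - <<'E'
from h import *
print(telemetry.get_obs()['torque'])
for n in ['scene','side','wrist']:
    im,d=read_camera(n);np.savez(n+'7.npz',im=im,d=d)
    x,y,w,h=(145,110,80,60) if n=='scene' else (225,205,100,75)
    if n!='wrist': save(n+'7.png',cv2.resize(im[y:y+h,x:x+w],(720,540),interpolation=cv2.INTER_CUBIC))
    else: save('w7.png',im)
E
python3 st.py
```

```text
9.55 ang 0.0081 gap 0.0006 x -0.0003 y -0.0003 F [-6.02  1.3  10.08] Fn 11.25 w 0.28211554744593925
9.65 ang 0.0080 gap 0.0006 x -0.0003 y -0.0003 F [-6.35  0.5   8.81] Fn 10.09 w 0.2805798116517288
9.75 ang 0.0080 gap 0.0006 x -0.0003 y -0.0003 F [-7.13  0.11 10.12] Fn 11.56 w 0.28087665711666043
9.85 ang 0.0080 gap 0.0006 x -0.0003 y -0.0003 F [-5.27  1.    9.93] Fn 10.92 w 0.2819253728549264
[0.31332977 0.9142157  0.00839572]
10.0 ang 0.0080 gap 0.0006 x -0.0003 y -0.0003 F [-7.31  1.71 10.18] Fn 11.67 w 0.28379754222831327
```

View pics/scene7.png

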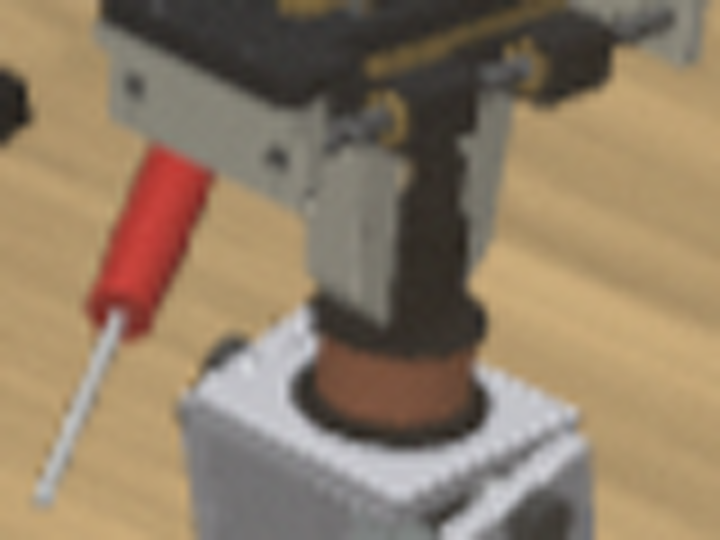

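View pics/side7.png

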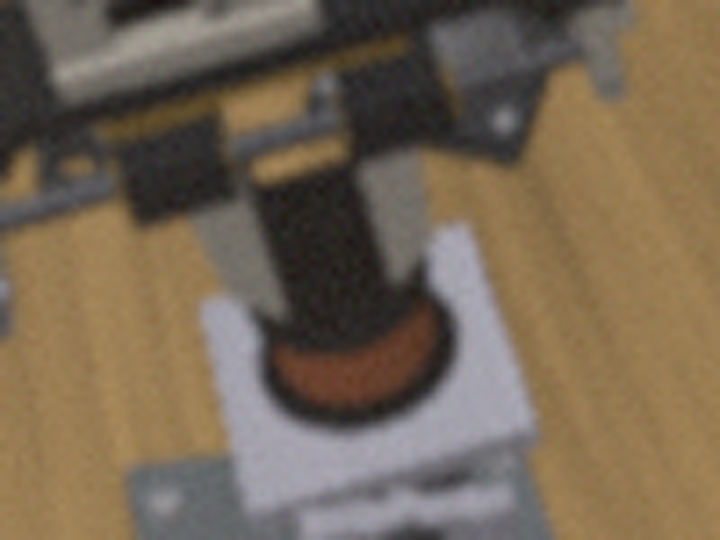

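View pics/w7.png

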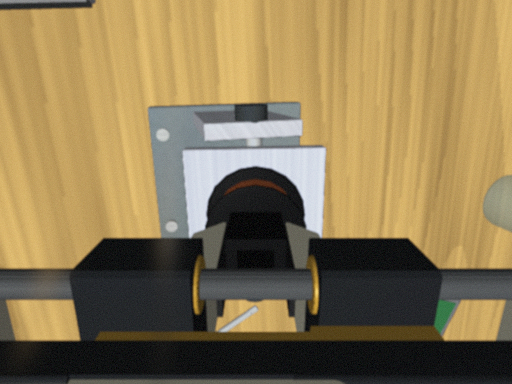

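The scene and side views show the flange flat on the plate with even margins. The normal force is about 11 N at the wrist plus 2 N weight, so about 13 N, with about 4 N tangential. I'll ease both slightly and check that the plate's tilt is unchanged.

```bash
python3 -m pendant '[[1,-0.2,0,0.1,0,0,0],[1,0,0,0,0,0,0],[1,0,0,0,0,0,0],[1,0,0,0,0,0,0]]' >/dev/null; for i in 1 2 3; do python3 st.py; python3 -m pendant '[[1,0,0,0,0,0,0]]' >/dev/null; done; python3 face.py w8.png
python3 - <<'E'
from h import *
# plate plane & coil axis check from side/scene depth
nn=np.array([-.2436,.0091,.9698]);c0=np.array([.518,-.2196,.1094]);ex=np.cross([0,1,0],nn);ex/=np.linalg.norm(ex);ey=np.cross(nn,ex)
for n in ['scene','side']:
    im,d=read_camera(n);P=cloud(d,cam(n))-c0;X=np.stack([P@ex,P@ey,P@nn],-1);ok=d>0
    for nm,lo,hi,rr in [('plate',-.004,.0025,.04),('flange',.0035,.007,.034),('upfl',.030,.034,.03)]:
        r=np.hypot(X[...,0],X[...,1]);s=ok&(X[...,2]>lo)&(X[...,2]<hi)&(r<rr)
        if nm=='plate': s&=(r>.033)
        q=X[s]
        if nm=='plate':
            A=np.c_[q[:,:2],np.ones(len(q))];print(n,nm,len(q),'slopes/off',np.linalg.lstsq(A,q[:,2],rcond=None)[0].round(4))
        elif len(q)>5: print(n,nm,len(q),q.min(0).round(4),q.max(0).round(4))
E
```

```text
10.4 ang 0.0081 gap 0.0006 x -0.0003 y -0.0003 F [-5.56 -0.09  8.37] Fn 9.47 w 0.2799916320116113
10.5 ang 0.0081 gap 0.0006 x -0.0003 y -0.0003 F [-5.69  1.23  7.48] Fn 8.66 w 0.27975372581189767
10.6 ang 0.0081 gap 0.0006 x -0.0002 y -0.0003 F [-5.12  2.39  7.76] Fn 8.79 w 0.2793709296483737
[ 0.5088 -0.2196  0.1448] [-4.7  0.8  8.4]
6036 n [-0.2439  0.0123  0.9697] 0.247 177.1 ((10.771673202514648, 1.4226226806640625), (54.22880172729492, 84.25826263427734), 0.7838265299797058) [ 0.5183 -0.2048  0.1092] [ 183  147  143   87 6036]
scene plate 78 slopes/off [-0.0131 -0.0102 -0.0001]
scene flange 57 [-0.0265 -0.027   0.0035] [0.0314 0.0307 0.0069]
scene upfl 72 [-0.0248 -0.0182  0.0302] [0.0263 0.029  0.0338]
side plate 206 slopes/off [-0.0013  0.0017  0.    ]
side flange 131 [-0.0285 -0.0286  0.0035] [0.0296 0.0158 0.007 ]
side upfl 136 [-0.0255 -0.0261  0.03  ] [0.0261 0.0003 0.034 ]
```

```bash
python3 st.py; python3 -c "
from h import *
print(finish_job())"
```

```text
10.85 ang 0.0081 gap 0.0006 x -0.0003 y -0.0003 F [-4.6   1.3   9.05] Fn 9.91 w 0.28158734603445745
the job is handed in; nothing more can be done
None
```

I lifted the copper coil off the black spindle, tilted it to the plate's 0.246 rad slope and pressed it onto the middle of the plate. I handed the job in at 10.9 s, still gripping and pressing. `finish_job` gives no verdict, so what follows is from my own last checks.

- **Force:** the wrist read 9–10 N along the plate's normal. Adding the coil's roughly 2 N weight, contact is about 11–12 N. About 3 N of sideways load remained; I reduced it but did not remove it.
- **Alignment:** the tool axis was within 0.008 rad of the plate's normal. The computed gap was 0.6 mm. Both flanges showed at the heights above the plate that a seated coil should have.
- **Centring:** by arm pose the coil was within 0.5 mm of the plate's middle. By camera depth it was within about 2 mm.
- **Plate tilt:** the last wrist view gave 0.247 rad against 0.246 rad before contact, so the plate had not moved.
- **Check that disagreed:** a plane fit from the scene camera showed slopes of about 0.01 rad. It used only 78 edge pixels, and the side camera (206 pixels) and the wrist camera showed no such tilt.
- **Bystanders:** I measured none of them afterwards. I kept clear of them throughout, and no unexpected force appeared in the readings I took.

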